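# Ready the telescoping window squeegee

### The job

Get the window squeegee on the tool rail ready for the high panes. First turn the knob on its swivel until the pointer reads zero on the dial, so that the blade stands square to the pole; then squeeze the lock button on the handle's collar and draw the handle out past the first stop to the second stop, its full length. Finish while still holding the handle there in the grip - do not let go - and leave the things standing around it where they are.

Things in the scene. Friction and masses are not known exactly. Their poses are not given: they have to be found in the camera images.
- rail: tool rail screwed to the table, a telescoping squeegee pole clipped in it. Origin on the table under the pole. x runs along the pole from squeegee head (-x) to handle (+x), the way the handle is drawn out; y level, across the pole; z up. Pole axis 75 mm above the table. Clips at x = -45 and 20 mm, a low saddle under the handle's end at x = 300 mm; the collar between them is free on both sides
- swivel (a joint): turn of the swivel about its vertical axis, rad: 0 when the pointer is at the dial's zero mark and the blade is square to the pole; positive is counter-clockwise from above; starts between 0.45 and 1.0, range -1.2 to 1.2. Friction about 0.08 N m: it stays where it is left. Knob, pointer and squeegee blade are one piece and turn together
- knob_grip (a point): point to pinch on the swivel's pointer knob, on the turning axis, 120 mm above the table. The knob is a grey upright bar 42 mm long, 13 mm thick, from 99 to 131 mm above the table, over a fixed round black dial 72 mm across whose top is at 94 mm. The frame turns with the knob: x along the bar, to the end with the white pointer line; y across its thickness
- pointer_tip (a point): tip of the white pointer, 28 mm from the turning axis, on the knob's side nearest the handle; the 254 mm squeegee blade lies on the other side, 85 mm from the turning axis and 55 mm above the table
- dial_zero (a point): zero mark on the fixed dial: the longest white tick, on the pole's line on the handle's side, 33 mm from the turning axis; the other ticks are 15 degrees apart
- handle (a joint): how far the handle is drawn out, m: 0 stowed and locked, 0.070 first stop (lock hole), 0.140 second stop (lock hole and end of travel). With the button squeezed it slides against about 3 N of friction; with the button out it is locked in its hole. If the button is let go between holes, its pin drops into the next hole it passes
- collar (a point): centre of the black collar at the handle's front end, on the pole's axis, 75 mm above the table, level with the button. A block 60 mm along the pole, 36 mm wide, 38 mm high, with flat upright sides; slides with the handle. x is the drawing direction, y across the pole. Behind it (+x) the handle is a sleeve 29 to 33 mm across, 207 mm long
- button (a joint): travel of the lock button, m: 0 out, 0.006 flush with the collar's side; the lock is free from 0.003 on. Spring 3 N to start, 8 N fully in, so a pinch across the collar, one finger over the button and the other on the opposite side, presses it flush
- button_face (a point): centre of the outer face of the grey round lock button, 18 mm across, 6 mm proud of the collar's upright side at the pole's height, on the rail's -y side; a pinch over button and collar is 42 mm wide with the button out, 36 mm pressed flush
- scraper: window scraper, 180 mm long, lying flat on the table near the pole; origin at the centre of its underside; a bystander, to be left alone
- spray_bottle: trigger spray bottle, 245 mm tall, standing; origin at the centre of its underside; a bystander, to be left alone
- aerosol: aerosol can, 66 mm across, 204 mm tall, standing; origin at the centre of its underside; a bystander, to be left alone
- cup: white plastic mug, 72 mm across, 85 mm tall, standing near the pole; origin at the centre of its underside; a bystander, to be left alone
- scour_pad: scouring pad and sponge block, 150 x 90 x 29 mm, lying near the pole; origin at the centre of its underside; a bystander, to be left alone
- jug: white jug with a handle, 245 mm tall, standing; origin at the centre of its underside; a bystander, to be left alone

How it is judged:
On the way, in this order (a step that is already met when the one before it is completed fails the run):
1. the swivel's pointer is turned to zero (value of joint swivel between -0.1 and 0.1 rad), for 0.3 s.
2. then the lock button is squeezed in by the fingers (value of joint button above 0.003 m and contact force between the fingers and handle above 1 N), for 0.1 s.
3. the handle is drawn out past the first stop (value of joint handle above 0.08 m), for 0.05 s.
At the end, for the whole second after the job is handed in: the handle is out at its second stop (within 5 mm of 140 mm), the fingers still hold it (more than 2 N of contact on the handle, collar or button), the pointer is within 0.1 rad of zero, and every bystander is within 50 mm of its start and not tipped over (all of step 1 and value of joint handle above 0.135 m and contact force between the fingers and handle above 2 N and distance of each of scraper, spray_bottle, aerosol, cup, scour_pad, jug from where it was at the start of the episode below 0.05 m and angle between each of scraper, spray_bottle, aerosol, cup, scour_pad, jug's own z axis and vertical below 0.5 rad); the arm keeps its last pose, push and grip.
It fails at once if a thing standing around is knocked over or shoved more than 50 mm (distance of any of scraper, spray_bottle, aerosol, cup, scour_pad, jug from where it was at the start of the episode above 0.05 m or angle between any of scraper, spray_bottle, aerosol, cup, scour_pad, jug's own z axis and vertical above 0.5 rad).
It also fails if it takes over 48 s, if anything falls off the work surface, if the arm or the gripper's body presses on something with over 40 N, if the wrist force passes 120 N, or if a joint passes its speed limit or range.

### The arm

A 6-joint arm with a two-finger parallel gripper is mounted at the origin on the work surface. World frame = base frame: x ahead of the robot, y to its left, z up, the work surface at z = 0. Lengths are in m, angles in rad, forces in N, time in s.
With the tool pointing down it reaches from about 0.25 to 0.775 m from the base axis. Payload 4 kg.
Tool frame: the origin (TCP) lies on the centre line of the jaws, within the pads' length; the fingertips stand 14 mm ahead of it and the grasp point (between the pads) lies 5 mm behind it (robot.tcp_to_tips is the distance from the TCP to the fingertips, in m); z points along the fingers, y is the line along which they close (so a half turn about z gives the same grasp; the last joint's range is limited). The gripper opens to 94 mm and grips with 3 to 60 N. Pads are 16 mm wide; open, the fingers measure 119 mm over their backs; the gripper's body (75 mm by 177 mm) begins 78 mm behind the grasp point.
Start: joints at [-1.218, 0.087, 1.371, -0, 1.684, -0.103], TCP at [0.242, -0.494, 0.22] pointing down, gripper open.
Joint ranges: [-3.1, 3.1], [-0.76, 2.03], [0.27, 2.55], [-1.08, 4.22], [0.17, 2.65], [-2.57, 2.57]. Speed limits (rad/s): [2.79, 2.79, 3.14, 3.14, 3.14, 3.14].

### API

Orientations are given as [roll, pitch, yaw] about the fixed x, y, z axes, in that order (R = Rz(yaw) Ry(pitch) Rx(roll)).
In Python, from bench import robot gives the robot as it stands.
- The arm moves only by the tool carry_out, never from a script. Its argument "increments" is a list of rows, each a list of 3 entries, a list of its own where there are three numbers: the closure in counts, from 0 (fully open) to 255 (shut), then the shift along the tool's x, y, z in mm, then the turn about the tool's z in degrees. In form: [[fingers, [dx, dy, dz], twist], ...]. A call has 1 to 8 rows; each row shifts and turns the commanded pose from where the row before left it, along the tool's axes as they then stand; what a row does not reach is not made up. A row lasts 1/10 s, in which the tool goes at most 50 mm and 8.59 degrees, less where a joint would pass 70% of its speed; a pose out of reach is approached as far as the arm can. A call with a gripper value outside its range is refused whole. The fingers move at their own pace and stop on an object; the grip force is fixed at half the most. Time passes only in rows, so rows that do not move let the fingers close. It gives the time, the measured TCP pose, the force, the opening and the grip force at its end, in the units of the state.
- robot.get_obs(): the state, without advancing time (a new reading comes with each control period).
- robot.snapshot(name): name is "side" or "top" or "wrist"; returns the picture (384x512x3 uint8, blue, green, red); there is no depth.
- robot.get_calibration(name): a dict with "vfov" (degrees; the focal length in pixels is half the picture's height over the tangent of half this angle, whatever the lens; pixels are square), "cx", "cy" (the principal point, pixels), "T" (4x4, takes a point from camera to world coordinates). Camera axes: x right, y down, z forward; pixel columns grow to the right and rows downward; lengths in m; the calibration is good to about 2 mm. The wrist camera is an equidistant fisheye: a pixel r from the principal point sees the ray r / f radians off the axis. A picture is of the moment at which its call begins: read the wrist's pose just before it. get_calibration takes no time and is no camera call; for the wrist camera it gives the pose at the moment of the call.
- robot.close_job(): hands the job in; it is judged then, once.
The state is a dict: "time": time; "joint_positions": joint angles; "qvel": joint speeds; "joint_torque": joint torques, N m; "tool_pos": TCP position; "ee_rot": TCP orientation; "wrist_force": force on the tool from outside, world axes, zero at the start; "wrist_torque": the same for the moment, N m; "width": finger opening in m; "finger_force": force on a finger pad.
Only numpy, scipy, OpenCV 4.12 (cv2) and the standard library are available. Lean on these libraries where they do the work, as an engineer would, in place of code of your own. Each camera call takes 0.05 s, during which the arm holds its last target. There are 200 camera calls.

## Working session

There is one attempt and no reset: what is moved stays moved. The work goes in short steps, Python scripts to look and compute and a tool call to move; the robot and the scene stay as the last step left them, time stands still between calls to the robot, and variables do not carry over. Pictures are saved under pics/ and viewed, at most 10 in all, crops included, and the job is handed in when it is done.

Besides the shell and the picture viewer there is one more tool, called after "Call:" in YAML: its name, and indented under it one key for each argument. carry_out: Moves the arm, as the interface text tells. Its arguments: {"type":"object","properties":{"increments":{"type":"array","items":{"type":"array"}}},"required":["increments"]}

```bash
mkdir -p pics; cat > h.py <<'E'
import numpy as np,cv2
from bench import robot
def K(n):
    c=robot.get_calibration(n); return c,192/np.tan(np.radians(c['vfov'])/2)
def ray(n,u,v,c=None):
    c0,f=K(n); c=c or c0
    d=np.array([(u-c['cx'])/f,(v-c['cy'])/f,1.])
    if n=='wrist':
        r=np.hypot(d[0],d[1]); d=np.array([d[0]/r*np.sin(r),d[1]/r*np.sin(r),np.cos(r)]) if r>0 else d
    T=np.array(c['T']); return T[:3,3],T[:3,:3]@d
def onz(n,u,v,z,c=None):
    o,d=ray(n,u,v,c); return o+d*(z-o[2])/d[2]
E
python3 - <<'E'
from h import *
for n in ['top','side']:
    im=robot.snapshot(n); cv2.imwrite(f'pics/{n}0.png',im)
    print(n,robot.get_calibration(n))
cv2.imwrite('pics/both.png',np.vstack([cv2.imread('pics/top0.png')]))
o=robot.get_obs();print(o['time'],o['tool_pos'],o['ee_rot'],o['width'])
E
```

```text
top {'vfov': 51.19173421613962, 'cx': 258.50520398978813, 'cy': 186.94732115466758, 'T': array([[ 0.01084088, -0.99256321,  0.12124667,  0.37476039],
       [-0.99990813, -0.01174716, -0.00676242, -0.17363263],
       [ 0.00813643, -0.12116222, -0.99259937,  1.56610092],
       [ 0.        ,  0.        ,  0.        ,  1.        ]])}
side {'vfov': 51.490554067728745, 'cx': 261.55933508763314, 'cy': 193.77205174000093, 'T': array([[ 0.99514009, -0.06447068,  0.07442941,  0.46383802],
       [-0.09844593, -0.6678647 ,  0.73774328, -1.001821  ],
       [ 0.00214597, -0.74148518, -0.67096581,  0.85777438],
       [ 0.        ,  0.        ,  0.        ,  1.        ]])}
0.1 [ 0.24192382 -0.49339968  0.21843731] [-3.13959881e+00 -1.87063344e-04  4.55806167e-01] 0.09411598744833363
```

View pics/top0.png

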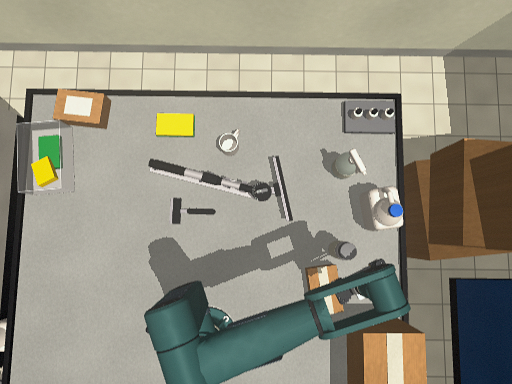

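View pics/side0.png

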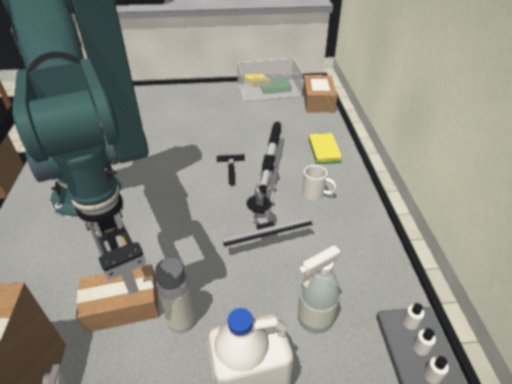

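Top view: dial near (261,192), handle end near (152,165), blade (275–290,155–220), scraper and mug on either side of the pole.

```bash
python3 - <<'E'
from h import *
im=cv2.imread('pics/top0.png')[140:230,140:300]
cv2.imwrite('pics/crop.png',cv2.resize(im,None,fx=5,fy=5,interpolation=cv2.INTER_CUBIC))
a=onz('top',261,191.5,.094);print(a)
b=onz('top',153,165,.075);print(b,np.linalg.norm((b-a)[:2]),np.degrees(np.arctan2(*(b-a)[1::-1])))
E
```

```text
[ 0.53774033 -0.19306417  0.094     ]
[0.63543849 0.21432447 0.075     ] 0.41893965221925117 76.5142554438857
```

View pics/crop.png

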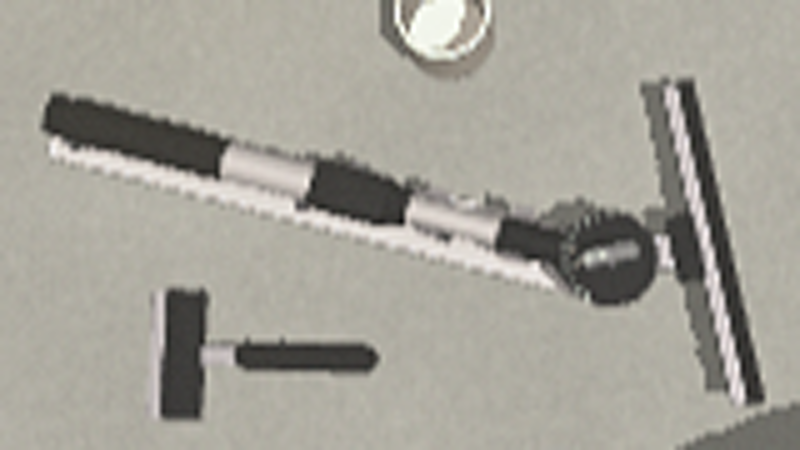

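Call:
carry_out:
  increments:
    - [0,[0,0,-50],0]
    - [0,[0,0,-50],0]
    - [0,[40,-14,0],0]
    - [0,[40,-14,0],0]
    - [0,[40,-14,0],0]
    - [0,[40,-14,0],0]
    - [0,[40,-14,0],0]
    - [0,[40,-14,0],0]

```text
time: 0.9
tool_pos: [0.4214, -0.3113, 0.319]
ee_rot: [-3.141, 0.0, 0.456]
wrist_force: [0.6, -0.4, 0.5]
width: 0.0942
finger_force: 0.0
```

Call:
carry_out:
  increments:
    - [0,[40,-14,0],0]
    - [0,[40,-14,0],0]
    - [0,[40,-14,0],0]
    - [0,[40,-14,0],0]
    - [0,[0,0,0],-8]
    - [0,[0,0,0],-8]
    - [0,[0,0,0],-8]
    - [0,[0,0,0],-8]

```text
time: 1.7
tool_pos: [0.5396, -0.1918, 0.3187]
ee_rot: [-3.14, 0.0, 1.021]
wrist_force: [0.4, 0.8, -0.3]
width: 0.0941
finger_force: 0.0
```

Call:
carry_out:
  increments:
    - [0,[0,0,0],-8]
    - [0,[0,0,0],-8]
    - [0,[0,0,0],-8]
    - [0,[0,0,0],-8]
    - [0,[0,0,0],-8]
    - [0,[0,0,0],-7]
    - [0,[0,0,0],0]
    - [0,[0,0,0],0]

```text
time: 2.5
tool_pos: [0.5395, -0.192, 0.319]
ee_rot: [-3.141, -0.001, 1.832]
wrist_force: [0.1, -0.3, 0.3]
width: 0.0941
finger_force: 0.0
```

```bash
python3 - <<'E'
from h import *
o=robot.get_obs();print(o['time'],o['tool_pos'],o['ee_rot'],o['joint_positions'])
im=robot.snapshot('wrist');cv2.imwrite('pics/w1.png',im);c=robot.get_calibration('wrist');print(c)
cv2.imwrite('pics/w1v.png',cv2.resize(im,(800,600),interpolation=cv2.INTER_CUBIC))
E
```

```text
2.5 [ 0.53954119 -0.19202133  0.31901545] [-3.14090772e+00 -5.15714467e-04  1.83208004e+00] [-4.40883205e-01  1.42380703e-01  1.11441735e+00 -5.11802014e-05
  1.88565060e+00 -7.02182927e-01]
{'vfov': 65.70646984690485, 'cx': 258.07205821219037, 'cy': 196.16055794688347, 'T': array([[ 9.65850597e-01,  2.48758505e-01,  7.24695137e-02,
         5.18307213e-01],
       [ 2.59098022e-01, -9.26307102e-01, -2.73538603e-01,
        -1.11504764e-01],
       [-9.16028703e-04,  2.82974131e-01, -9.59127104e-01,
         4.85200836e-01],
       [ 0.00000000e+00,  0.00000000e+00,  0.00000000e+00,
         1.00000000e+00]])}
```

View pics/w1v.png

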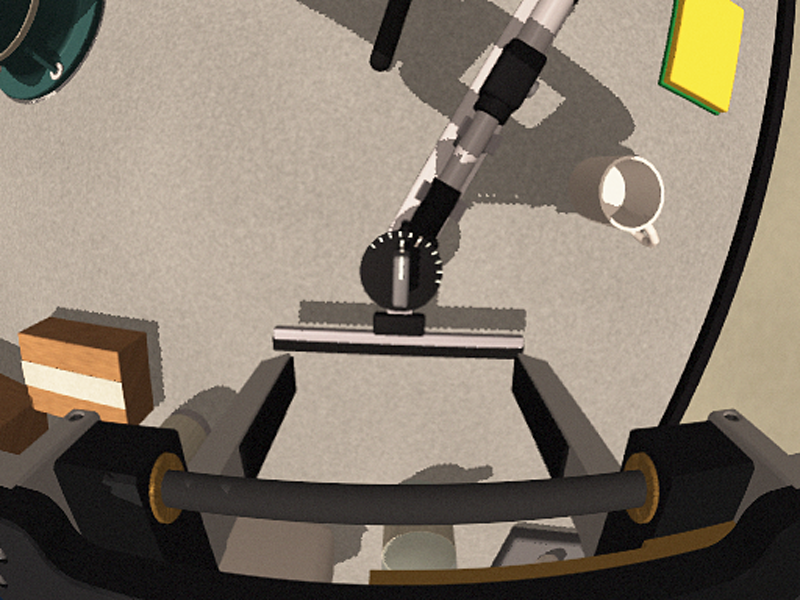

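Wrist view (800x600): dial centre ≈(401,271), knob bar upright (400,250–305), zero tick ≈(431,237), collar ≈(512,82) with the button at (535,88).

```bash
python3 - <<'E'
from h import *
c=robot.get_calibration('wrist'); s=1/1.5625
P=lambda u,v,z: onz('wrist',u*s,v*s,z,c)
im=cv2.imread('pics/w1.png')
g=(im.max(2)<60).astype(np.uint8); g=cv2.morphologyEx(g,cv2.MORPH_OPEN,np.ones((3,3)))
d=P(401,271,.094); print('dial',d,[P(*q,.094)[:2].round(4) for q in((361,271),(442,271))])
k0,k1=P(401,252,.131),P(400,306,.131)
print('knob',k0,k1,np.degrees(np.arctan2(*(k0-k1)[1::-1])))
kt=P(401,236,.097);print('tip yaw',np.degrees(np.arctan2(*(kt-d)[1::-1])))
bl=P(275,330,.06);br=P(522,342,.06);w=br-bl
print('blade normal yaw',np.degrees(np.arctan2(*(w)[1::-1]))+90,np.linalg.norm(w))
col=P(512,76,.094);print('collar top',col,np.linalg.norm((col-d)[:2]),np.degrees(np.arctan2(*(col-d)[1::-1])))
for q in((510,38),(546,52),(475,108),(508,124)): print(q,P(*q,.094))
z=P(431,237,.094);print('zero?',np.degrees(np.arctan2(*(z-d)[1::-1])))
E
```

```text
dial [ 0.53775634 -0.19281847  0.094     ] [array([ 0.5044, -0.2017]), array([ 0.5719, -0.1836])]
knob [ 0.53203931 -0.17061183  0.131     ] [ 0.54247744 -0.21278768  0.131     ] 103.90085841870852
tip yaw 104.92747984307461
blade normal yaw 102.09800400774594 0.2468190558402314
collar top [ 0.58382955 -0.00419052  0.094     ] 0.19417322933416423 76.2740065218691
(510, 38) [0.57371977 0.02896552 0.094     ]
(546, 52) [0.60697223 0.02772308 0.094     ]
(475, 108) [ 0.56089995 -0.04148004  0.094     ]
(508, 124) [ 0.59137701 -0.04613892  0.094     ]
zero? 64.3155201714768
```

Call:
carry_out:
  increments:
    - [0,[0,-2,40],0]
    - [0,[0,0,40],0]
    - [0,[0,0,40],0]
    - [0,[0,0,40],0]
    - [0,[0,0,30],0]
    - [0,[0,0,13],0]
    - [130,[0,0,0],0]
    - [200,[0,0,0],0]

```text
time: 3.35
tool_pos: [0.5386, -0.193, 0.1181]
ee_rot: [3.14, 0.002, 1.834]
wrist_force: [-0.0, 0.2, 0.7]
width: 0.0814
finger_force: 0.0
```

Call:
carry_out:
  increments:
    - [255,[0,0,0],0]
    - [255,[0,0,0],0]
    - [255,[0,0,0],0]
    - [255,[0,0,0],0]
    - [255,[0,0,0],0]
    - [255,[0,0,0],0]
    - [255,[0,0,0],0]

```text
time: 4.05
tool_pos: [0.5377, -0.1926, 0.1164]
ee_rot: [-3.141, -0.0, 1.835]
wrist_force: [-0.5, -0.8, -0.8]
width: 0.0252
finger_force: 0.0
```

Call:
carry_out:
  increments:
    - [255,[0,0,0],0]
    - [255,[0,0,0],0]
    - [255,[0,0,0],0]
    - [255,[0,0,0],0]
    - [255,[0,0,0],0]

```text
time: 4.55
tool_pos: [0.5371, -0.1928, 0.1164]
ee_rot: [-3.14, -0.0, 1.834]
wrist_force: [-5.0, -1.5, 0.7]
width: 0.0127
finger_force: 29.9
```

Call:
carry_out:
  increments:
    - [255,[0,0,0],5]
    - [255,[0,0,0],6]
    - [255,[0,0,0],6]
    - [255,[0,0,0],6]
    - [255,[0,0,0],5.5]
    - [255,[0,0,0],0]
    - [255,[0,0,0],0]
    - [255,[0,0,0],0]

```text
time: 5.35
tool_pos: [0.5376, -0.1928, 0.1164]
ee_rot: [-3.141, 0.0, 1.338]
wrist_force: [-2.8, -1.5, 0.4]
width: 0.0127
finger_force: 29.9
```

```bash
python3 - <<'E'
from h import *
o=robot.get_obs();print(o['time'],o['tool_pos'],o['ee_rot'],o['wrist_torque'])
im=robot.snapshot('wrist');cv2.imwrite('pics/w2.png',im)
cv2.imwrite('pics/w2v.png',cv2.resize(im,(800,600),interpolation=cv2.INTER_CUBIC))
E
```

```text
5.35 [ 0.5375722  -0.19282539  0.1164069 ] [-3.14140134e+00  4.51833207e-04  1.33826985e+00] [-0.32318688  0.3657203  -0.08377531]
```

View pics/w2v.png

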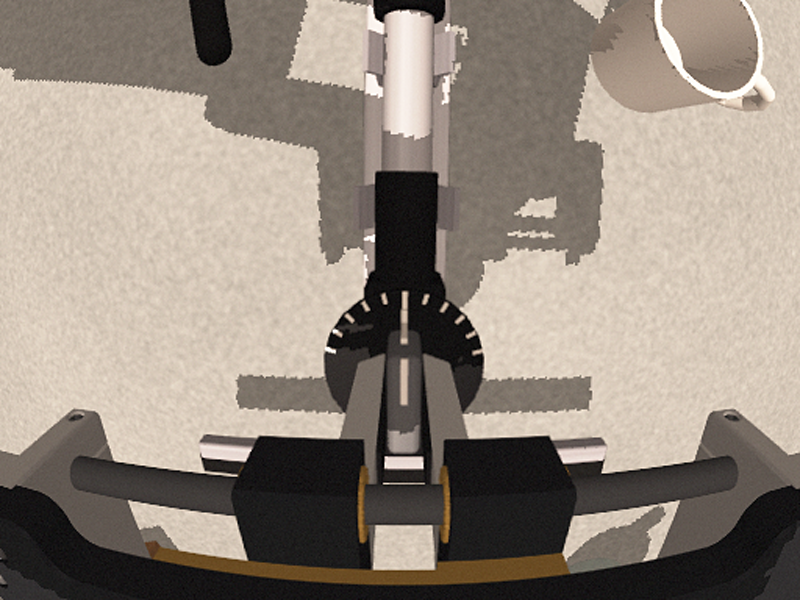

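The pointer line meets the longest tick at (404,300): zero is set. Release, rise, and go over the collar.

Call:
carry_out:
  increments:
    - [150,[0,0,0],0]
    - [100,[0,0,0],0]
    - [60,[0,0,0],0]
    - [0,[0,0,0],0]
    - [0,[0,0,-20],0]
    - [0,[0,0,-40],0]
    - [0,[0,0,-45],0]
    - [0,[0,0,-45],0]

```text
time: 6.2
tool_pos: [0.5375, -0.1923, 0.2678]
ee_rot: [-3.141, -0.0, 1.338]
wrist_force: [0.6, 0.2, -0.2]
width: 0.0734
finger_force: 0.0
```

Call:
carry_out:
  increments:
    - [0,[30,0,0],0]
    - [0,[40,0,0],0]
    - [0,[30,0,0],0]
    - [0,[0,0,0],0]
    - [0,[0,0,0],0]
    - [0,[0,0,0],0]

```text
time: 6.8
tool_pos: [0.5607, -0.0961, 0.2664]
ee_rot: [3.142, 0.001, 1.336]
wrist_force: [0.5, -0.2, -0.2]
width: 0.0938
finger_force: 0.0
```

```bash
python3 - <<'E'
from h import *
o=robot.get_obs();print(o['time'],o['tool_pos'],o['ee_rot'],o['wrist_torque'])
im=robot.snapshot('wrist');cv2.imwrite('pics/w3.png',im)
cv2.imwrite('pics/w3v.png',cv2.resize(im,(800,600),interpolation=cv2.INTER_CUBIC))
E
```

```text
6.8 [ 0.56073641 -0.09614549  0.26639807] [3.14158228e+00 5.86835167e-04 1.33642383e+00] [-0.02338957 -0.02120464  0.02983497]
```

View pics/w3v.png

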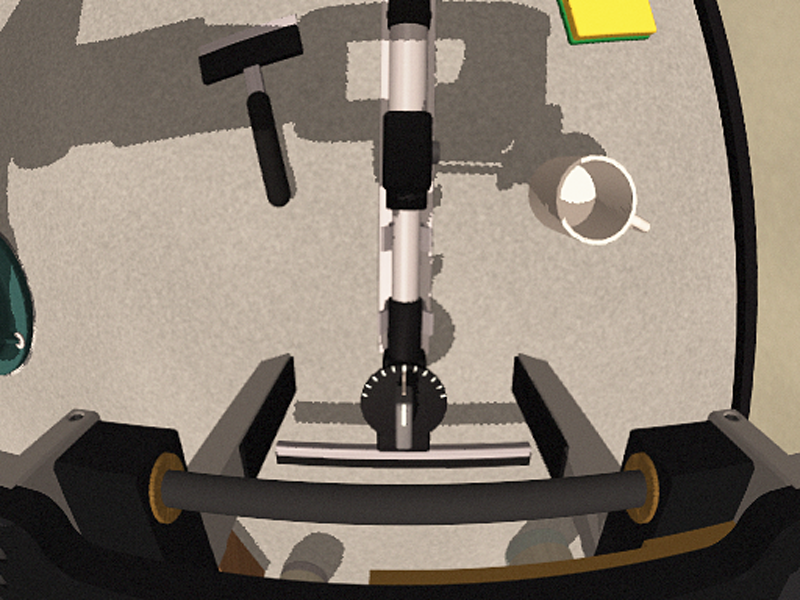

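Pointer still on zero at (404,375). Collar top face spans (385–432, 113–~192), button at (436,152).

```bash
python3 - <<'E'
from h import *
o=robot.get_obs();c=robot.get_calibration('wrist'); s=1/1.5625
P=lambda u,v,z: onz('wrist',u*s,v*s,z,c)
y=o['ee_rot'][2];X=np.array([np.cos(y),np.sin(y)]);Y=np.array([X[1],-X[0]]);t=o['tool_pos'][:2]
def pr(n,q,z):
    p=P(*q,z);print(n,p.round(4),'tool dx,dy mm',((p[:2]-t)@X*1e3).round(1),((p[:2]-t)@Y*1e3).round(1))
pr('button',(436,152),.075)
for q in((385,113),(432,113),(385,192),(432,192)): pr('col',q,.094)
pr('dial',(404,401),.094); pr('zero',(404,370),.094); pr('tip',(404,376),.099)
pr('sleeve',(406,70),.09);pr('pole',(405,260),.085); pr('pole end',(409,12),.09)
E
```

```text
button [ 0.6078 -0.0052  0.075 ] tool dx,dy mm 99.6 24.6
col [0.5774 0.0305 0.094 ] tool dx,dy mm 127.3 -13.2
col [0.6101 0.0228 0.094 ] tool dx,dy mm 127.4 20.3
col [ 0.5639 -0.0257  0.094 ] tool dx,dy mm 69.5 -13.4
col [ 0.5969 -0.0335  0.094 ] tool dx,dy mm 69.6 20.6
dial [ 0.5384 -0.1914  0.094 ] tool dx,dy mm -97.6 0.5
zero [ 0.545  -0.1641  0.094 ] tool dx,dy mm -69.5 0.5
tip [ 0.5443 -0.1669  0.099 ] tool dx,dy mm -72.5 0.5
sleeve [0.5997 0.0593 0.09  ] tool dx,dy mm 160.5 1.7
pole [ 0.5659 -0.0797  0.085 ] tool dx,dy mm 17.5 1.1
pole end [0.6127 0.1039 0.09  ] tool dx,dy mm 206.9 3.9
```

Call:
carry_out:
  increments:
    - [0,[35,0,0],0.5]
    - [0,[35,1,0],0]
    - [0,[29,1,0],0]
    - [0,[0,0,40],0]
    - [0,[0,0,45],0]
    - [0,[0,0,45],0]
    - [0,[0,0,40],0]
    - [0,[0,0,26],0]

```text
time: 7.65
tool_pos: [0.5842, -0.0008, 0.0665]
ee_rot: [-3.136, 0.001, 1.327]
wrist_force: [0.6, -0.1, 0.0]
width: 0.094
finger_force: 0.0
```

Call:
carry_out:
  increments:
    - [255,[0,0,0],0]
    - [255,[0,0,0],0]
    - [255,[0,0,0],0]
    - [255,[0,0,0],0]
    - [255,[0,0,0],0]
    - [255,[0,0,0],0]
    - [255,[0,0,0],0]
    - [255,[0,0,0],0]

```text
time: 8.45
tool_pos: [0.5875, 0.0001, 0.0714]
ee_rot: [3.138, -0.0, 1.328]
wrist_force: [3.9, -1.7, 0.8]
width: 0.0385
finger_force: 30.0
```

Call:
carry_out:
  increments:
    - [255,[0,0,0],0]
    - [255,[0,0,0],0]
    - [255,[0,0,0],0]
    - [255,[0,0,0],0]

```text
time: 8.85
tool_pos: [0.5875, 0.0002, 0.0714]
ee_rot: [3.138, -0.0, 1.328]
wrist_force: [5.9, -1.2, 1.9]
width: 0.0384
finger_force: 30.0
```

Call:
carry_out:
  increments:
    - [255,[0,0,0],0]
    - [255,[3,0,0],0]
    - [255,[4,0,0],0]
    - [255,[4,0,0],0]
    - [255,[0,0,0],0]
    - [255,[0,0,0],0]

```text
time: 9.45
tool_pos: [0.59, 0.01, 0.0713]
ee_rot: [3.138, 0.001, 1.328]
wrist_force: [5.1, -2.6, 2.3]
width: 0.0386
finger_force: 30.0
```

Call:
carry_out:
  increments:
    - [255,[8,0,0],0]
    - [255,[10,0,0],0]
    - [255,[10,0,0],0]
    - [255,[10,0,0],0]
    - [255,[10,0,0],0]
    - [255,[8,0,0],0]
    - [255,[0,0,0],0]
    - [255,[0,0,0],0]

```text
time: 10.25
tool_pos: [0.6039, 0.0651, 0.0714]
ee_rot: [3.138, -0.0, 1.329]
wrist_force: [6.0, -1.2, 2.1]
width: 0.0388
finger_force: 30.0
```

```bash
python3 - <<'E'
from h import *
o=robot.get_obs();print(o['time'],o['tool_pos'],o['ee_rot'],o['wrist_force'],o['width'])
im=robot.snapshot('wrist');cv2.imwrite('pics/w4.png',im)
cv2.imwrite('pics/w4v.png',cv2.resize(im,(800,600),interpolation=cv2.INTER_CUBIC))
E
```

```text
10.25 [0.60385914 0.06513077 0.0713943 ] [ 3.13770469e+00 -1.00360787e-04  1.32853542e+00] [ 6.02578008 -1.23155471  2.06335936] 0.038816260374635994
```

View pics/w4v.png

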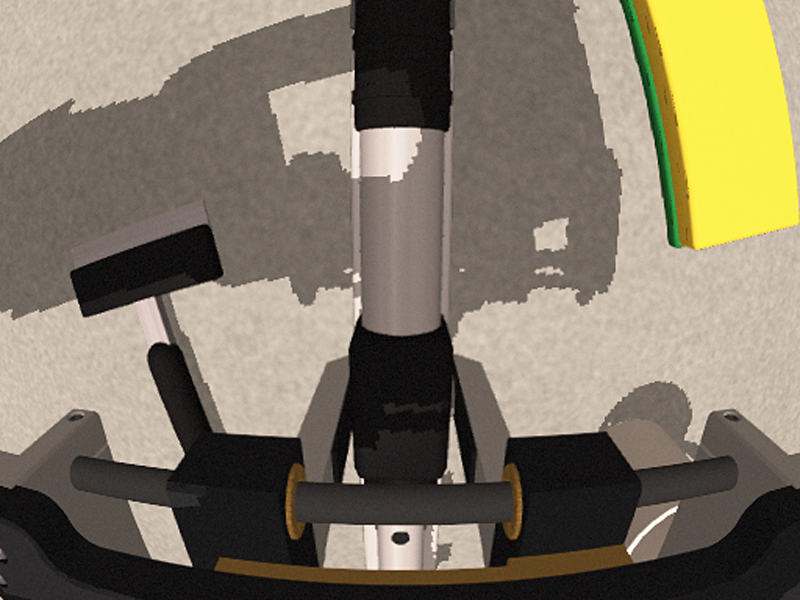

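```bash
python3 - <<'E'
from h import *
o=robot.get_obs();c=robot.get_calibration('wrist'); s=1/1.5625
y=o['ee_rot'][2];X=np.array([np.cos(y),np.sin(y)]);Y=np.array([X[1],-X[0]]);t=o['tool_pos'][:2]
for n,q,z in(('rearL',(356,330),.094),('rearR',(446,330),.094),('frontL',(356,465),.094),('frontR',(448,465),.094),('sleeveaxis',(401,200),.09),('hole',(400,538),.088)):
    p=onz('wrist',q[0]*s,q[1]*s,z,c)[:2]-t;print(n,(p@X*1e3).round(1),(p@Y*1e3).round(1))
E
```

```text
rearL 33.0 -15.7
rearR 33.0 13.9
frontL -21.0 -17.9
frontR -21.1 16.7
sleeveaxis 74.9 -0.9
hole -66.1 -1.5
```

Call:
carry_out:
  increments:
    - [255,[6,0,0],0]
    - [255,[8,0,0],0]
    - [255,[8,0,0],0]
    - [255,[0,0,0],0]

```text
time: 10.7
tool_pos: [0.6091, 0.0862, 0.0714]
ee_rot: [3.138, 0.001, 1.329]
wrist_force: [5.3, -1.8, 1.8]
width: 0.0383
finger_force: 30.0
```

Past the first stop with low drag; continuing to the end.

Call:
carry_out:
  increments:
    - [255,[8,0,0],0]
    - [255,[10,0,0],0]
    - [255,[10,0,0],0]
    - [255,[8,0,0],0]
    - [255,[6,0,0],0]
    - [255,[4,0,0],0]
    - [255,[0,0,0],0]

```text
time: 11.4
tool_pos: [0.6202, 0.1302, 0.0714]
ee_rot: [3.138, 0.002, 1.328]
wrist_force: [5.1, -2.3, 2.5]
width: 0.0387
finger_force: 30.0
```

Call:
carry_out:
  increments:
    - [255,[3,0,0],0]
    - [255,[2,0,0],0]
    - [255,[0,0,0],0]
    - [255,[0,0,0],0]

```text
time: 11.8
tool_pos: [0.6213, 0.1345, 0.0714]
ee_rot: [3.138, 0.002, 1.328]
wrist_force: [5.5, -3.3, 3.6]
width: 0.0381
finger_force: 30.0
```

Call:
carry_out:
  increments:
    - [255,[2,0,0],0]
    - [255,[0,0,0],0]
    - [255,[0,0,0],0]

```text
time: 12.1
tool_pos: [0.6217, 0.136, 0.0714]
ee_rot: [3.138, 0.003, 1.328]
wrist_force: [5.3, -4.3, 3.2]
width: 0.0385
finger_force: 30.0
```

Call:
carry_out:
  increments:
    - [255,[2,0,0],0]
    - [255,[0,0,0],0]
    - [255,[0,0,0],0]

```text
time: 12.4
tool_pos: [0.6218, 0.1361, 0.0713]
ee_rot: [3.138, 0.007, 1.327]
wrist_force: [4.2, -7.5, 2.7]
width: 0.0383
finger_force: 30.0
```

The tool stalled at 140 mm of travel with the force rising, which is the end stop. One check of the scene before handing in.

```bash
python3 - <<'E'
from h import *
a=robot.snapshot('top');b=robot.snapshot('side')
cv2.imwrite('pics/end.png',np.hstack([cv2.resize(a[120:240,120:280],(400,300)),cv2.resize(b[100:280,180:420],(400,300))]))
E
```

```text
(no output)
```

View pics/end.png

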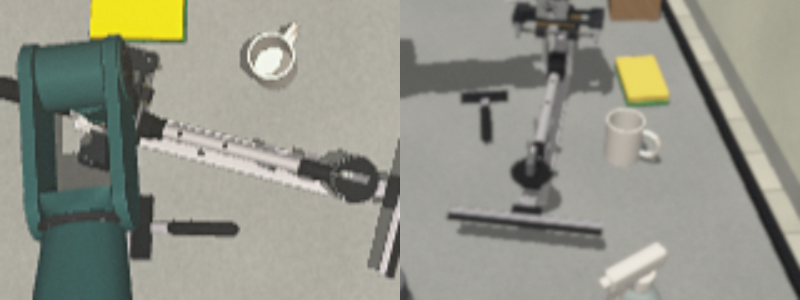

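The collar has come out to about (150,125) in the left half, with both lock holes bare on the pole. The blade is square to the pole, and the bystanders in view are where they were.

```bash
python3 -c "
from bench import robot
print(robot.close_job())"
```

```text
the job is handed in; nothing more can be done
None
```

I turned the pointer to zero, drew the handle out about 140 mm to its second stop, and handed the job in with the grip still on the collar; no verdict came back, and the bystanders in the last pictures had not moved.

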